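# Take the top pot off the clipped stack and put it on the balance

### The job

Pull the steel retaining bar forward out of its two sprung clips above the tall pot stack and lay it flat inside the shallow steel tray. Then free the top pot by twisting it counter-clockwise (seen from above) as you lift, without wrenching it off by force, and set it down, not dropped, upright in the middle of the balance's round pan. Let go of everything and leave the short stack, the bottle and the jar as they are.

Things in the scene. Friction and masses are not known exactly. Their poses are not given: they have to be found in the camera images.
- stand: Grey base plate 110 (x) x 200 (y) x 12 mm, screwed to the bench, with two fixed lower pots (56 mm diameter) at its middle and two aluminium posts 14 mm wide at y = +80 and -80 mm, x = +15 to +27 mm, 223 mm tall. Posts and clips hold the bar over the pots. Its front is its -x side, roughly towards the robot. Origin: centre of the underside, z up.
- clip_left (a point): Centre of the black sprung C-clip at the stand's +y post, where the bar's axis lies: x = 0, y = +80, z = 217 mm of the stand. It opens to the stand's -x. Jaws: x = -10 to +8 mm, 11 mm above and below, 14 mm wide. Both clips together let the bar go at a level pull along -x of about 8 to 20 N, after some 10 mm.
- clip_right (a point): The same at the stand's -y post (y = -80 mm).
- nest (a point): Centre of the upper fixed pot's mouth, level with its rim, 140 mm above the bench. The top pot's shoulder rests on this rim. Inside are two ledges (towards the stand's +x and -x) that hold the top pot's lugs down. More than 40 N between top pot and stand damages them.
- bar: Plain round steel tube 12 mm in diameter, 200 mm long along its own y axis; 70 g. Origin at its middle. At the start it lies level in both clips, its axis 24 mm above the top pot's rim and over the pot's middle, so the pot cannot be lifted out until it is gone.
- pot: Top pot, open, white plastic, 75 mm tall, 60 g. Body 56 mm outer diameter from 22 mm up, wall 2.5 mm, inner floor at 26 mm; foot below it 38 mm wide with lugs at its +x and -x. Origin: centre of the foot's underside, z up. Starts with foot nested, 53 mm showing. It turns easily counter-clockwise from above (clockwise meets a stop); to leave the nest it must rise 22 mm.
- pot_rim (a point): Centre of the top pot's rim (57 mm wide), axes as the pot's. Locked, the pot has 2.5 mm of upward play, some 3 mm more as it turns. It comes free when its x axis is 50 to 120 degrees counter-clockwise (from above) of the stand's x axis; it starts at -6 to +11 degrees, so a quarter turn frees it.
- tray: Shallow open steel tray, fixed, 250 mm along its x, 110 mm along its y, 18 mm high, walls and floor 3 mm. Origin: centre of the underside. The bar fits in it lengthwise only.
- balance: Bench balance, fixed: grey housing 200 mm along x, 170 mm along y, 55 mm high, display along its -x edge, a round steel pan on top. Origin: centre of the underside.
- pan (a point): Centre of the balance pan's upper face, 64 mm above the bench, 25 mm to the balance's +x side of its middle; the pan is a fixed disc 120 mm in diameter.
- short_stack: Bystander: a loose stack of only two such pots on a small round foot 68 mm in diameter, 136 mm tall, no bar. Origin: centre of the underside. Leave alone.
- reagent: Bystander: loose amber bottle, 56 mm in diameter, 110 mm tall, in front of the stand. Origin: centre of the underside. Leave alone.
- jar: Bystander: loose clear jar, 68 mm in diameter, 80 mm tall. Origin: centre of the underside. Leave alone.
Mind the look-alikes: they are no part of the job. Of the things shaped like the stand, the grey one is meant.

How it is judged:
On the way, in this order (a step that is already met when the one before it is completed fails the run):
1. the bar lies flat in the tray, let go (x of bar in the frame of tray between -0.06 and 0.06 m and y of bar in the frame of tray between -0.055 and 0.055 m and z of bar in the frame of tray below 0.014 m and angle between bar's own y axis and vertical between 1.5 and 1.64 rad and contact force between the fingers and bar below 0.1 N), for 0.2 s.
2. the top pot is held free above the stack, upright (z of pot in the frame of stand above 0.145 m and angle between pot's own z axis and vertical below 0.35 rad and contact force between pot and stand below 0.1 N and contact force between the fingers and pot above 0.5 N), for 0.1 s.
3. the pot is set down on the pan while still held (horizontal distance between pot and pan below 0.03 m and z of pot in the frame of pan below 0.008 m and contact force between the fingers and pot above 0.3 N), for 0.02 s.
At the end, for the whole second after the job is handed in: The bar lies flat (within 0.07 rad of level) on the floor of the tray, wholly inside it; the pot stands upright (within 0.08 rad) on the pan, its axis within 25 mm of the pan's centre; both at rest and let go (x of bar in the frame of tray between -0.06 and 0.06 m and y of bar in the frame of tray between -0.055 and 0.055 m and z of bar in the frame of tray below 0.014 m and angle between bar's own y axis and vertical between 1.5 and 1.64 rad and horizontal distance between pot and pan below 0.025 m and z of pot in the frame of pan between -0.004 and 0.005 m and angle between pot's own z axis and vertical below 0.08 rad and linear speed of each of pot, bar below 0.02 m/s); the robot touches nothing.
It fails at once if the top pot is wrenched against the stack with more than 40 N (contact force between pot and stand above 40 N).
It fails at once if the short stack is moved over 30 mm or tipped (distance of short_stack from where it was at the start of the episode above 0.03 m or angle between short_stack's own z axis and vertical above 0.3 rad).
It fails at once if the reagent bottle is moved over 30 mm or tipped (distance of reagent from where it was at the start of the episode above 0.03 m or angle between reagent's own z axis and vertical above 0.3 rad).
It fails at once if the jar is moved over 30 mm or tipped (distance of jar from where it was at the start of the episode above 0.03 m or angle between jar's own z axis and vertical above 0.3 rad).
It also fails if it takes over 69 s, if anything falls off the work surface, if the arm or the gripper's body presses on something with over 40 N, if the wrist force passes 120 N, or if a joint passes its speed limit or range.

### The arm

A 6-joint arm with a two-finger parallel gripper is mounted at the origin on the work surface. World frame = base frame: x ahead of the robot, y to its left, z up, the work surface at z = 0. Lengths are in m, angles in rad, forces in N, time in s.
With the tool pointing down it reaches from about 0.375 to 0.9 m from the base axis. Payload 3.1 kg.
Tool frame: the origin (TCP) lies at the very end of the fingers, on their centre line; the grasp point (between the pads) lies 19 mm behind it; z points along the fingers, y is the direction in which the jaws open and shut (so a half turn about z gives the same grasp; the last joint's range is limited). The gripper opens to 85 mm and grips with 20 to 120 N. Pads are 22 mm wide; open, the fingers measure 114 mm over their backs; the gripper's body (76 mm by 85 mm) begins 54 mm behind the grasp point. The pads swing forward as they close: fully open they stand 13 mm farther back than shut.
Start: joints at [-1.446, 0.527, 1.433, -0, 1.181, -0.178], TCP at [0.187, -0.596, 0.231] pointing down, gripper open.
Joint ranges: [-3.08, 3.08], [-0.75, 2.2], [0.22, 2.44], [-1.43, 4.57], [0, 2.65], [-2.85, 2.85]. Speed limits (rad/s): [2.79, 2.79, 3.14, 3.14, 3.14, 3.14].

### API

Orientations are given as a 3x3 rotation matrix whose columns are the frame's x, y, z axes.
In Python, from station import manip, command_gripper, solve_ik, monitor, viewer, close_job gives the robot as it stands. Calls block until the motion is done:
- manip.movep(position, orientation): joint-space move of the TCP to a pose.
- manip.movel(position, ori=None, max_speed=0.15): straight line of the TCP; ori=None keeps the orientation; max_speed is the mean speed in m/s.
- manip.move_joints(angles): joint-space move.
- command_gripper(opening): finger opening in m; the grip force is fixed at half the most; returns when the fingers have stopped.
- manip.wait(seconds).
- solve_ik(position, orientation): joint angles nearest the present ones, or None.
- monitor.get_state(): the state.
- viewer.capture(name): name is "scene" or "top" or "wrist"; returns a dict with "image" (384x512x3 uint8, red, green, blue), "fx", "fy", "cx", "cy" (pixels), "cam_to_world" (4x4, takes a point from camera to world coordinates); the wrist camera has in their place "tool_from_camera" (4x4, takes a point from camera to tool coordinates, whose origin is the TCP and whose axes are the flange's). Camera axes: x right, y down, z forward; pixel columns grow to the right and rows downward; lengths in m; the calibration is good to about 2 mm. A picture is of the moment at which its call begins: read the wrist's pose just before it. There is no depth.
A pose or a line that the arm cannot do raises manip.Unreachable and nothing moves.
- close_job(): hands the job in, once; it reports no verdict.
Trained networks look in a picture, given as the dict that the camera call returned (one of the last four; its "shot" number tells which), for a name from the list of things; names that differ only in an ending like _2 or _b are one class to them, and where a whole thing is asked for, a point or a joint stands for the part that bears it (a point fixed in the world has none). Each returns a list of dicts, best first, with "score" (0 to 1); they miss things now and then, are a little off and sometimes report something else, mostly with a low value. They report only what shows in the picture. A call takes as long as a camera call. They do not tell look-alikes from the thing itself.
- viewer.look_for(picture, name): "centre" ([x, y, z] in m, in world coordinates, good to about 4 mm: the middle of the surface that is visible of it).
- viewer.regions_of(picture, name): "region" (384x512 bool, what is visible of it).
- viewer.pinpoint(picture, name): "centre" ([x, y, z] in m, in world coordinates, good to about 4 mm: a listed point, or the origin of a listed thing).
The state is a dict: "time_s": time; "q": joint angles; "joint_velocities": joint speeds; "joint_torque": joint torques, N m; "tcp_pos": TCP position; "eef_rot": TCP orientation; "force": force on the tool from outside, world axes, zero at the start; "wrist_torque": the same for the moment, N m; "finger_gap": finger opening in m.
Only numpy, scipy, OpenCV 4.12 (cv2) and the standard library are available. Lean on these libraries where they do the work, as an engineer would, in place of code of your own. Each camera call takes 0.05 s, during which the arm holds its last target.

## Working session

There is one attempt and no reset: what is moved stays moved. The work goes in short steps, each a Python script; the robot and the scene stay as the last script left them, time stands still between calls to the robot, and variables do not carry over. Pictures are saved under pics/ and viewed, and the job is handed in when it is done.

```bash
ls; mkdir -p pics; python3 - <<'E'
from station import *
import cv2,numpy as np
s=monitor.get_state();print(s['time_s'],s['force'],s['finger_gap'])
for n in("scene","top"):
    p=viewer.capture(n);cv2.imwrite(f"pics/{n}0.png",p["image"][:,:,::-1])
    print(n,p['fx'],p['fy'],p['cx'],p['cy']);print(np.round(p["cam_to_world"],3).tolist())
    for k in ["stand","clip_left","clip_right","nest","bar","pot","pot_rim","tray","balance","pan","short_stack","reagent","jar"]:
        r=viewer.pinpoint(p,k);print(k,[(np.round(d["centre"],3).tolist(),round(d["score"],2)) for d in r[:4]])
print(monitor.get_state()['time_s'])
E
```

```text
pics
0.0 [0.33281689 0.32637619 0.56147072] 0.08547551677018173
scene 413.76509351180886 413.76509351180886 252.85366997160662 189.28757206659645
[[-0.378, 0.627, -0.681, 1.437], [0.926, 0.265, -0.27, 0.313], [0.011, -0.732, -0.681, 1.01], [0.0, 0.0, 0.0, 1.0]]
stand [([0.654, -0.537, -0.002], 0.87), ([0.653, 0.509, -0.002], 0.74), ([0.625, -0.043, -0.003], 0.64)]
clip_left [([0.642, 0.037, 0.216], 0.96), ([0.673, -0.461, 0.216], 0.9), ([0.673, 0.585, 0.216], 0.83), ([0.609, -0.125, 0.219], 0.72)]
clip_right [([0.625, 0.438, 0.218], 0.78), ([0.608, -0.127, 0.22], 0.69), ([0.636, -0.618, 0.22], 0.55), ([0.625, -0.045, 0.0], 0.16)]
nest [([0.649, -0.543, 0.138], 0.89), ([0.652, 0.505, 0.138], 0.81), ([0.625, -0.046, 0.139], 0.72)]
bar [([0.624, -0.055, 0.214], 0.66)]
pot [([0.625, -0.043, 0.122], 0.71)]
pot_rim [([0.624, -0.046, 0.195], 0.75), ([0.64, 0.035, 0.215], 0.7)]
tray [([0.442, -0.32, 0.006], 0.93)]
balance [([0.41, 0.291, 0.004], 0.56)]
pan [([0.44, 0.294, 0.066], 0.84)]
short_stack [([0.668, 0.299, -0.001], 0.78)]
reagent [([0.457, 0.062, -0.002], 0.57)]
jar [([0.697, -0.291
[... 341 characters left out ...]
217], 0.92), ([0.643, 0.033, 0.214], 0.81)]
clip_right [([0.633, -0.615, 0.216], 0.95), ([0.605, -0.122, 0.215], 0.87), ([0.627, 0.432, 0.216], 0.66)]
nest [([0.657, 0.512, 0.138], 0.77), ([0.654, -0.541, 0.141], 0.71), ([0.622, -0.044, 0.134], 0.61)]
bar [([0.621, -0.046, 0.121], 0.59), ([0.624, -0.054, 0.217], 0.5)]
pot [([0.625, -0.046, 0.121], 0.55)]
pot_rim [([0.621, -0.043, 0.19], 0.71)]
tray [([0.443, -0.322, 0.001], 0.98)]
balance [([0.411, 0.291, -0.004], 0.71)]
pan [([0.437, 0.291, 0.064], 0.65), ([0.626, -0.048, -0.003], 0.59)]
short_stack [([0.672, 0.296, 0.005], 0.9), ([0.703, -0.288, 0.002], 0.44)]
reagent [([0.458, 0.063, 0.001], 0.51)]
jar [([0.702, -0.288, 0.003], 0.61)]
1.4
```

View pics/scene0.png

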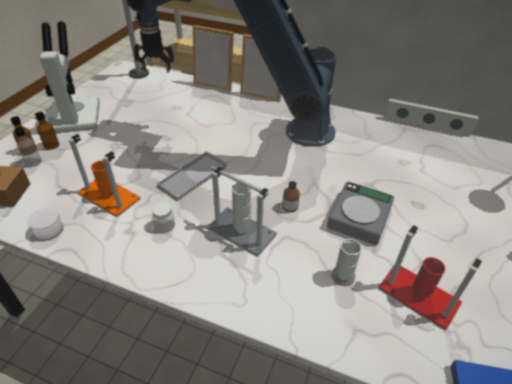

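View pics/top0.png

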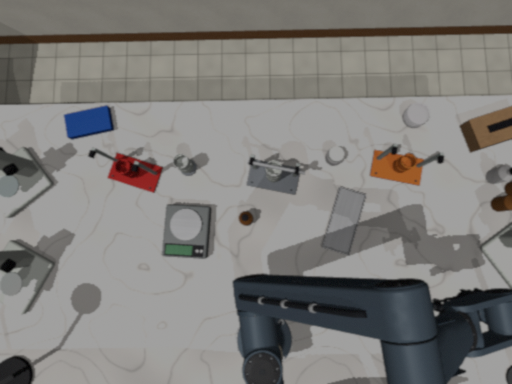

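```bash
python3 - <<'E'
import cv2
a=cv2.imread("pics/scene0.png");b=cv2.imread("pics/top0.png")
cv2.imwrite("pics/crop0.png",cv2.hconcat([cv2.resize(a[90:260,170:330],(400,425),interpolation=3),cv2.resize(b[60:230,190:350],(400,425),interpolation=3)]))
E
```

```text
(no output)
```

View pics/crop0.png

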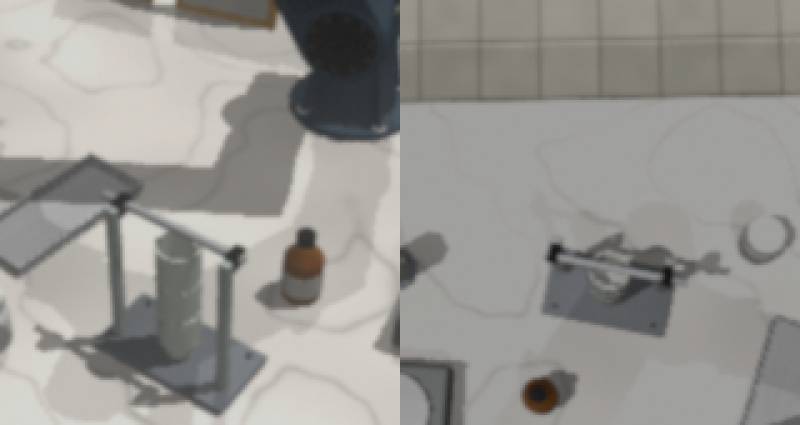

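```bash
cat > h.py <<'E'
from station import manip, command_gripper, solve_ik, monitor, viewer, close_job
import cv2,numpy as np
def R(deg):
    a=np.radians(deg);c,s=np.cos(a),np.sin(a)
    return np.array([[-s,c,0],[c,s,0],[0,0,-1.]])
def st():
    s=monitor.get_state()
    print("t%.2f tcp %s F %s gap %.4f q6 %.2f"%(s['time_s'],np.round(s['tcp_pos'],4),np.round(s['force'],1),s['finger_gap'],s['q'][5]));return s
def wrist(name):
    s=monitor.get_state();p=viewer.capture("wrist")
    T=np.eye(4);T[:3,:3]=s['eef_rot'];T[:3,3]=s['tcp_pos']
    p['c2w']=T@p['tool_from_camera'];cv2.imwrite(f"pics/{name}.png",p["image"][:,:,::-1]);return p
def unproj(p,uv,z,M=None):
    M=p.get('c2w',p.get('cam_to_world')) if M is None else M
    uv=np.atleast_2d(uv).astype(float)
    d=np.c_[(uv[:,0]-p['cx'])/p['fx'],(uv[:,1]-p['cy'])/p['fy'],np.ones(len(uv))]@M[:3,:3].T
    return M[:3,3]+d*((z-M[2,3])/d[:,2])[:,None]
E
python3 - <<'E'
from h import *
s=st();print(np.round(s['eef_rot'],2).tolist())
for n in("top","scene"):
    p=viewer.capture(n)
    for k,z in(("tray",0.018),("bar",.217),("pan",.064)):
        for d in viewer.regions_of(p,k)[:1]:
            m=d['region'];pts=unproj(p,np.argwhere(m)[:,::-1],z)[:,:2]
            r=cv2.minAreaRect((pts*1000).astype(np.float32));c=np.cov(pts.T);w,v=np.linalg.eigh(c)
            print(n,k,round(d['score'],2),m.sum(),r,np.degrees(np.arctan2(v[1,1],v[0,1])))
y=-12.3
for nm,pos,angs in(("look",(0.58,-.04,.33),(-12.3,167.7)),("bar",(.625,-.045,.209),(-12.3,167.7)),("tray",(.4425,-.321,.05),(70,-110)),
   ("pot",(.625,-.045,.165),range(-180,181,30)),("pan",(.4385,.2925,.12),range(-180,181,30))):
    for a in angs:
        q=solve_ik(pos,R(a));print(nm,a,None if q is None else np.round(q,2))
E
```

```text
t1.40 tcp [ 0.187  -0.5963  0.2313] F [ 1.1 -0.6  0.4] gap 0.0854 q6 -0.18
[[0.95, 0.3, -0.0], [0.3, -0.95, 0.0], [0.0, -0.0, -1.0]]
top tray 0.95 1784 ((445.20318603515625, -316.3739013671875), (111.98899841308594, 251.33291625976562), 71.47167205810547) 161.66050524873017
top bar 0.71 228 ((621.649169921875, -60.603668212890625), (182.69444274902344, 19.672443389892578), 76.16914367675781) 77.4640446105953
top pan 0.61 2433 ((413.5577087402344, 288.2707214355469), (174.81158447265625, 204.1155548095703), 85.70842742919922) 179.11446299054467
scene tray 0.67 1525 ((455.2702331542969, -314.61077880859375), (125.05050659179688, 264.0835266113281), 72.26920318603516) 165.09459254884004
scene bar 0.53 210 ((623.8624267578125, -57.07294464111328), (198.665283203125, 18.654199600219727), 77.21644592285156) 77.46876074412127
scene pan 0.59 2814 ((448.2873229980469, 290.21771240234375), (169.5232696533203, 245.35812377929688), 86.56251525878906) 179.32279599222684
look -12.3 [-0.26  0.37  1.42 -0.    1.35 -0.05]
look 167.7 None
bar -12.3 [-0.25  0.55  1.45 -0.    1.14 -0.04]
bar 167.7 None

[... 453 characters left out ...]
9 -0.    1.04 -1.3 ]
pot 90 [-0.25  0.61  1.49 -0.    1.04 -1.82]
pot 120 [-0.25  0.61  1.49 -0.    1.04 -2.34]
pot 150 None
pot 180 None
pan -180 [ 0.38  0.56  1.78 -0.    0.8  -2.77]
pan -150 None
pan -120 [ 0.38  0.56  1.78 -0.    0.8   2.47]
pan -90 [ 0.38  0.56  1.78 -0.    0.8   1.95]
pan -60 [ 0.38  0.56  1.78 -0.    0.8   1.42]
pan -30 [ 0.38  0.56  1.78 -0.    0.8   0.9 ]
pan 0 [ 0.38  0.56  1.78 -0.    0.8   0.38]
pan 30 [ 0.38  0.56  1.78 -0.    0.8  -0.15]
pan 60 [ 0.38  0.56  1.78 -0.    0.8  -0.67]
pan 90 [ 0.38  0.56  1.78 -0.    0.8  -1.19]
pan 120 [ 0.38  0.56  1.78 -0.    0.8  -1.72]
pan 150 [ 0.38  0.56  1.78 -0.    0.8  -2.24]
pan 180 [ 0.38  0.56  1.78 -0.    0.8  -2.77]
```

```bash
python3 - <<'E'
from h import *
manip.movep([0.58,-.036,.36],R(-12.5));st()
p=wrist("w1")
print(np.round(p['c2w'],3).tolist())
for k in ["clip_left","clip_right","bar","pot","pot_rim","nest","stand"]:
    r=viewer.pinpoint(p,k);print(k,[(np.round(d["centre"],4).tolist(),round(d["score"],2)) for d in r[:2]])
d=viewer.regions_of(p,"bar")
if d:
    pts=unproj(p,np.argwhere(d[0]['region'])[:,::-1],.217)[:,:2];c=np.cov(pts.T);w,v=np.linalg.eigh(c)
    print(len(pts),pts.mean(0),np.degrees(np.arctan2(v[1,1],v[0,1])),cv2.minAreaRect((pts*1000).astype(np.float32)))
st()
E
```

```text
t4.28 tcp [ 0.58   -0.037   0.3597] F [ 0.2  0.1 -0.1] gap 0.0855 q6 -0.04
[[0.976, -0.208, -0.064, 0.597], [-0.218, -0.932, -0.289, 0.037], [0.0, 0.296, -0.955, 0.503], [0.0, 0.0, 0.0, 1.0]]
clip_left [([0.6418, 0.0311, 0.2112], 0.85)]
clip_right [([0.6058, -0.1236, 0.2145], 0.59)]
bar [([0.6246, -0.0515, 0.2183], 0.56)]
pot [([0.6213, -0.0462, 0.1221], 0.75)]
pot_rim [([0.6239, -0.0442, 0.1931], 0.76)]
nest []
stand [([0.6235, -0.0472, 0.0003], 0.82)]
1645 [ 0.62529668 -0.0501567 ] 77.79234318902084 ((623.7598266601562, -56.98082733154297), (202.16397094726562, 13.897995948791504), 77.66551208496094)
t4.72 tcp [ 0.58   -0.0361  0.36  ] F [ 0.9  0.1 -0. ] gap 0.0854 q6 -0.04
```

View pics/w1.png

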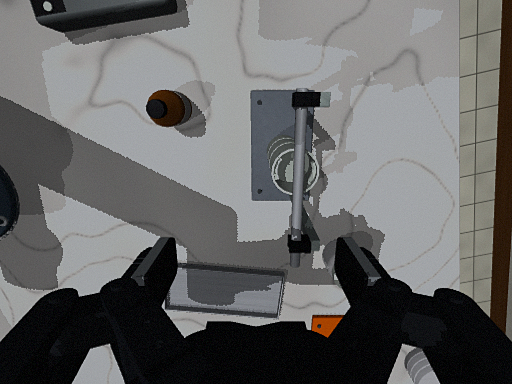

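```bash
python3 - <<'E'
from h import *
command_gripper(0.05)
manip.movel([0.6253,-.046,.25],R(-12.3),0.2);st()
manip.movel([0.6253,-.046,.207],max_speed=0.1);st()
command_gripper(0.0);s=st()
wrist("w2")
E
```

```text
t5.92 tcp [ 0.6257 -0.046   0.2508] F [ 0.3 -0.8  0.6] gap 0.0498 q6 -0.04
t6.50 tcp [ 0.6257 -0.0461  0.2077] F [-0.1 -0.8 -0.4] gap 0.0497 q6 -0.04
t6.95 tcp [ 0.6257 -0.0461  0.2078] F [-1.5 -0.2  3.8] gap 0.0099 q6 -0.04
```

View pics/w2.png

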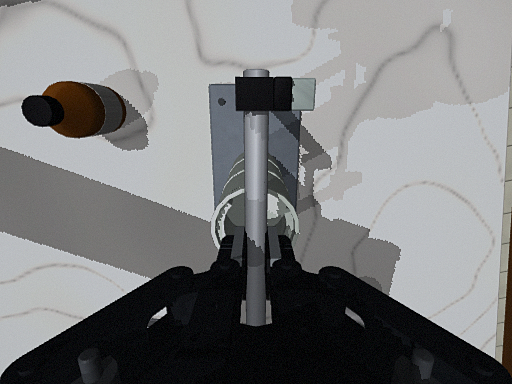

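```bash
python3 - <<'E'
from h import *
a=np.radians(-12.3);d=-np.array([np.cos(a),np.sin(a),0])
p0=np.array([0.6253,-.046,.207])
for L in(.005,.010,.015,.03,.05):
    manip.movel(p0+d*L,max_speed=0.05);st()
wrist("w3");p=viewer.capture("scene");cv2.imwrite("pics/s3.png",cv2.resize(p["image"][90:260,140:340,::-1],(800,680)[:2])[:600])
E
```

```text
t7.25 tcp [ 0.6236 -0.0458  0.208 ] F [ 5.4 -0.6  1. ] gap 0.0098 q6 -0.04
t7.50 tcp [ 0.6206 -0.0453  0.2084] F [ 8.1 -1.5 -0.6] gap 0.0093 q6 -0.04
t7.75 tcp [ 0.6094 -0.0425  0.2063] F [ 0.   0.2 -0.8] gap 0.0097 q6 -0.04
t8.20 tcp [ 0.5956 -0.0395  0.2071] F [ 0.8 -0.2 -0.2] gap 0.0095 q6 -0.04
t8.75 tcp [ 0.5764 -0.0354  0.2072] F [ 0.2  0.8 -0.9] gap 0.0093 q6 -0.04
```

View pics/w3.png

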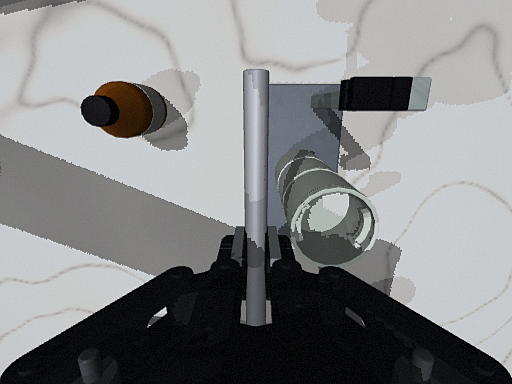

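View pics/s3.png

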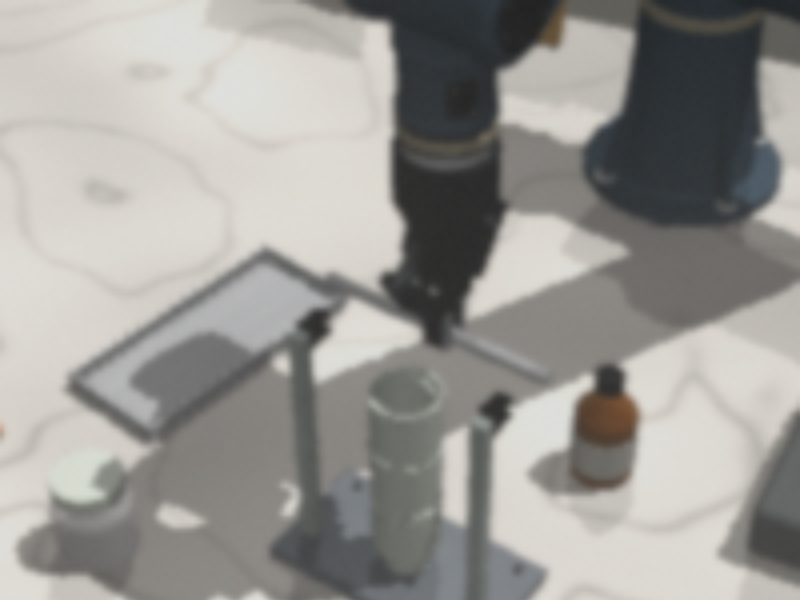

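```bash
python3 - <<'E'
from h import *
manip.movel([.5764,-.0354,.27],max_speed=0.25)
manip.movep([.4545,-.3225,.2],R(-108.5)) if False else manip.movep([.4545,-.3225,.25],R(-108.5))
manip.movel([.4545,-.3225,.06],max_speed=0.2);st()
p=wrist("w4");p=viewer.capture("top");cv2.imwrite("pics/t4.png",cv2.resize(p["image"][150:290,280:430,::-1],(600,560)))
E
```

```text
t11.54 tcp [ 0.4553 -0.3229  0.0609] F [ 0.4 -1.2 -0.4] gap 0.0097 q6 1.08
```

View pics/w4.png

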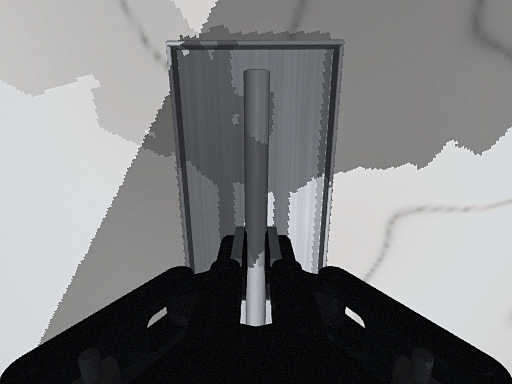

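View pics/t4.png

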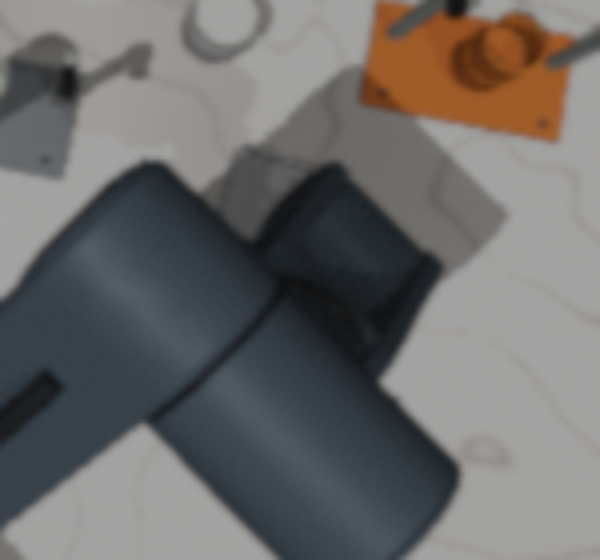

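```bash
python3 - <<'E'
from h import *
p=wrist("w4b")
b=unproj(p,[256,70],.077)[0];t=unproj(p,[256,44],.018)[0]
u=np.array([np.cos(np.radians(-18.5)),np.sin(np.radians(-18.5))])
T=np.array([.4553,-.3229])
print((b[:2]-T)@u,(t[:2]-T)@u)
E
```

```text
0.09106975348353799 0.11287919980381483
```

```bash
python3 - <<'E'
from h import *
manip.movel([.4530,-.3222,.015],max_speed=0.12);s=st()
for z in(.010,.008,.006,.005):
    manip.movel([.4530,-.3222,z],max_speed=0.05);s=st()
    if s['force'][2]>4: break
command_gripper(0.022);st();manip.wait(.2)
command_gripper(0.04);st()
wrist("w5")
manip.movel([.4530,-.3222,.08],max_speed=0.12);st()
p=wrist("w5b")
d=viewer.regions_of(p,"bar")
for x in viewer.pinpoint(p,"bar")[:2]: print(np.round(x['centre'],3),x['score'])
E
```

```text
t12.22 tcp [ 0.453  -0.3223  0.0151] F [ 0.4  1.  -0.8] gap 0.0088 q6 1.07
t12.47 tcp [ 0.4532 -0.3224  0.0103] F [-0.8 -0.1 -0.8] gap 0.0095 q6 1.07
t12.72 tcp [ 0.453  -0.3222  0.0081] F [-0.4 -0.5  0.1] gap 0.0093 q6 1.07
t12.97 tcp [ 0.4529 -0.3221  0.0059] F [-0.6 -0.8 -0.3] gap 0.0093 q6 1.07
t13.22 tcp [ 0.453  -0.3222  0.0049] F [-0.7  0.4 -0.5] gap 0.0096 q6 1.07
t13.49 tcp [ 0.453  -0.3223  0.0051] F [-1.2  0.6 -0.1] gap 0.0222 q6 1.07
t14.01 tcp [ 0.453  -0.3222  0.005 ] F [ 0.2  1.5 -0.1] gap 0.0399 q6 1.07
t14.83 tcp [ 0.4527 -0.3219  0.0798] F [-0.3  0.1 -0.4] gap 0.0402 q6 1.07
[ 0.444 -0.315  0.011] 0.88
```

View pics/w5b.png

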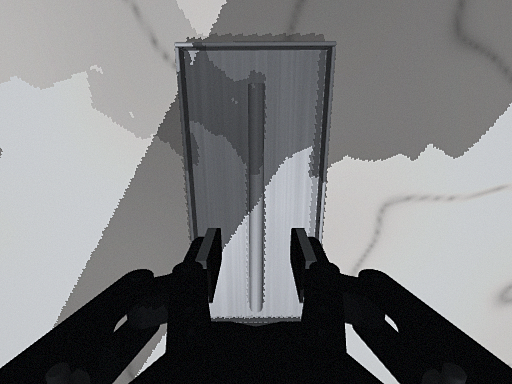

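```bash
python3 - <<'E'
from h import *
manip.movel([.4530,-.3222,.25],max_speed=0.25)
manip.movep([.60,-.04,.32],R(-57))
command_gripper(0.085);st()
for i,(pos,a) in enumerate((([.60,-.04,.32],-57),([.6245,-.046,.28],-57))):
    if i: manip.movel(pos,R(a),0.15)
    p=wrist(f"w6{i}")
    for k in ("pot_rim","pot","nest"):
        for x in viewer.pinpoint(p,k)[:1]: print(k,np.round(x['centre'],4),x['score'])
    d=viewer.regions_of(p,"pot")
    if d:
        np.save(f"pics/m{i}.npy",d[0]['region'])
    np.savez(f"pics/c{i}.npz",M=p['c2w'],f=p['fx'],cx=p['cx'],cy=p['cy'])
st()
E
```

```text
t17.57 tcp [ 0.6    -0.0403  0.32  ] F [ 0.4 -0.2  1. ] gap 0.0851 q6 0.74
pot_rim [ 0.625  -0.0467  0.1969] 0.86
pot [ 0.6243 -0.0473  0.1184] 0.64
pot_rim [ 0.6286 -0.0474  0.1962] 0.6
pot [ 0.6229 -0.0453  0.1184] 0.84
t18.53 tcp [ 0.6246 -0.0459  0.2811] F [-0.7  0.2  0.8] gap 0.0851 q6 0.74
```

View pics/w60.png

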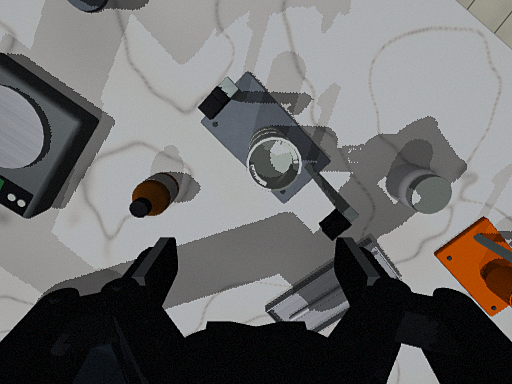

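View pics/w61.png

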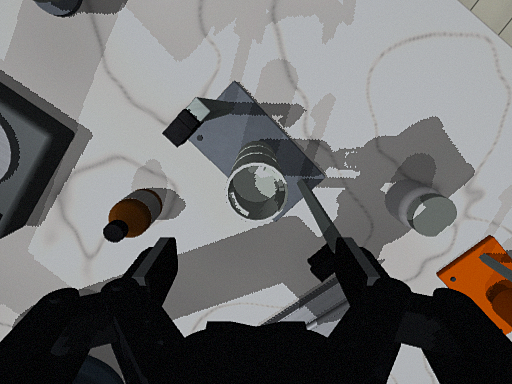

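```bash
python3 - <<'E'
import cv2,numpy as np
from scipy.ndimage import map_coordinates
th=np.linspace(0,2*np.pi,180,endpoint=False)
tot=0
xs=np.arange(.615,.636,.0005);ys=np.arange(-.056,-.035,.0005)
def proj(c,P):
    M=np.linalg.inv(c['M']);q=P@M[:3,:3].T+M[:3,3]
    return c['f']*q[:,0]/q[:,2]+c['cx'],c['f']*q[:,1]/q[:,2]+c['cy']
for i in(0,1):
    c=dict(np.load(f"pics/c{i}.npz"));im=cv2.cvtColor(cv2.imread(f"pics/w6{i}.png"),cv2.COLOR_BGR2GRAY).astype(float)
    im=cv2.GaussianBlur(im,(0,0),.8)
    S=np.zeros((len(xs),len(ys)))
    def ring(x,y,r):
        u,v=proj(c,np.c_[x+r*np.cos(th),y+r*np.sin(th),np.full(180,.193)])
        return map_coordinates(im,[v,u],order=1)
    for a,x in enumerate(xs):
        for b,y in enumerate(ys):
            m=ring(x,y,.0272);o=ring(x,y,.0300);n=ring(x,y,.0245)
            S[a,b]=np.clip(m-o,-40,40).mean()+np.clip(m-n,-40,40).mean()
    k=np.unravel_index(S.argmax(),S.shape);print(i,xs[k[0]],ys[k[1]],S.max())
    tot=tot+S
k=np.unravel_index(tot.argmax(),tot.shape);x,y=xs[k[0]],ys[k[1]];print(x,y)
out=[]
for i in(0,1):
    c=dict(np.load(f"pics/c{i}.npz"));im=cv2.resize(cv2.imread(f"pics/w6{i}.png"),None,fx=4,fy=4)
    u,v=proj(c,np.c_[x+.0285*np.cos(th),y+.0285*np.sin(th),np.full(180,.193)])
    for p,q in zip(u,v): cv2.circle(im,(int(4*p+2),int(4*q+2)),1,(0,0,255),-1)
    cu,cv_=int(4*u.mean()),int(4*v.mean());out.append(im[cv_-190:cv_+190,cu-190:cu+190])
cv2.imwrite("pics/fit.png",cv2.hconcat(out))
E
```

```text
0 0.6259999999999988 -0.04549999999999999 56.82121335437803
1 0.6254999999999988 -0.04599999999999999 56.33224112103609
0.6259999999999988 -0.04599999999999999
```

View pics/fit.png

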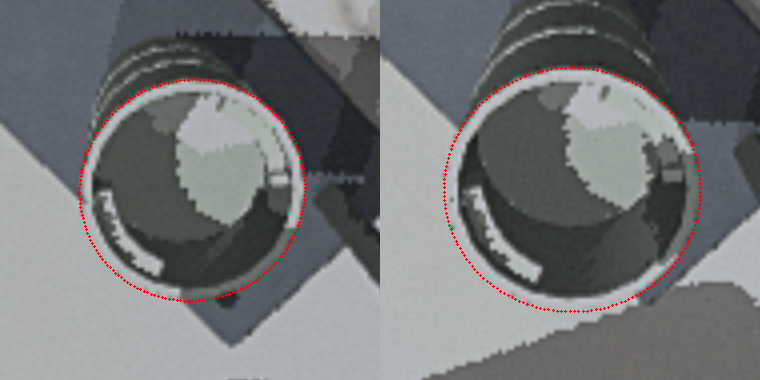

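```bash
python3 - <<'E'
from h import *
manip.movel([.6258,-.0458,.21],R(-57),0.15)
manip.movel([.6258,-.0458,.163],max_speed=0.1);st()
for g in(.062,.059,.058,.057,.056,.055):
    command_gripper(g);s=st()
    if np.linalg.norm(s['force'])>4: break
E
```

```text
t19.77 tcp [ 0.6263 -0.0459  0.1635] F [ 0.7 -0.5 -0.6] gap 0.0850 q6 0.74
t20.12 tcp [ 0.626  -0.0458  0.1635] F [0.9 0.1 0.7] gap 0.0622 q6 0.74
t20.34 tcp [ 0.6258 -0.0458  0.1631] F [-0.2 -1.2  0.1] gap 0.0590 q6 0.74
t20.56 tcp [ 0.6258 -0.0458  0.1629] F [-0.  -0.1  0.2] gap 0.0580 q6 0.74
t20.77 tcp [ 0.6257 -0.0457  0.163 ] F [0.3 0.3 0.1] gap 0.0569 q6 0.74
t20.99 tcp [ 0.6258 -0.0457  0.1631] F [-0.8  0.8  1.1] gap 0.0562 q6 0.74
t21.21 tcp [ 0.6258 -0.0457  0.1633] F [-0.9  0.7  2.5] gap 0.0557 q6 0.74
```

```bash
python3 - <<'E'
from h import *
for g in(.053,.050,.045):
    command_gripper(g);s=st()
    print(np.round(s['wrist_torque'],2))
    if np.linalg.norm(s['force'])>15: break
E
```

```text
t21.43 tcp [ 0.6259 -0.0458  0.1635] F [-1.2  1.   4.9] gap 0.0553 q6 0.74
[0.24 0.26 0.01]
t21.64 tcp [ 0.6259 -0.0458  0.1635] F [-0.9  0.4  4.9] gap 0.0548 q6 0.74
[ 0.19  0.29 -0.03]
t21.86 tcp [ 0.626  -0.0458  0.1635] F [-1.4  0.4  6.4] gap 0.0545 q6 0.74
[ 0.19  0.21 -0.02]
```

```bash
python3 - <<'E'
from h import *
p=[.6259,-.0458,.1635]
manip.movel([p[0],p[1],.1643],max_speed=.05);s=st();print(np.round(s['wrist_torque'],2))
z=.1643
for a in range(-49,32,8):
    manip.movel([p[0],p[1],z],R(a),.05);s=st();print(a,np.round(s['wrist_torque'],2))
    f=s['force']
    if abs(f[0])>10 or abs(f[1])>10 or abs(s['wrist_torque'][2])>.4 or abs(f[2])>12: print("stop");break
    if f[2]>3: z+=.0004
    elif f[2]<-3: z-=.0004
E
```

```text
t22.11 tcp [ 0.6257 -0.0459  0.1637] F [-0.5 -0.  -0.9] gap 0.0548 q6 0.74
[ 0.02 -0.01  0.01]
t22.40 tcp [ 0.6257 -0.0458  0.1638] F [ 0.3  0.6 -0.9] gap 0.0549 q6 0.61
-49 [-0.01  0.04  0.01]
t22.69 tcp [ 0.6258 -0.0458  0.1641] F [ 0.4 -0.1 -0.9] gap 0.0550 q6 0.47
-41 [-0.02 -0.01  0.01]
t22.98 tcp [ 0.6259 -0.0458  0.1642] F [ 0.1 -0.3 -0.5] gap 0.0545 q6 0.33
-33 [ 0.03 -0.02 -0.02]
t23.27 tcp [ 0.6259 -0.0458  0.1643] F [ 0.4 -0.2  0.4] gap 0.0549 q6 0.19
-25 [-0.02  0.01 -0.08]
t23.57 tcp [ 0.6259 -0.0458  0.1643] F [-0.2  0.2 -0.4] gap 0.0549 q6 0.05
-17 [-0.01  0.05 -0.03]
t23.86 tcp [ 0.6259 -0.0458  0.1643] F [-0.2 -0.1 -1.3] gap 0.0549 q6 -0.09
-9 [ 0.03 -0.03  0.02]
t24.15 tcp [ 0.6259 -0.0458  0.1643] F [ 0.3  0.2 -1. ] gap 0.0547 q6 -0.23
-1 [0.02 0.03 0.06]
t24.44 tcp [ 0.6259 -0.0458  0.1643] F [-0.  -0.5 -1. ] gap 0.0551 q6 -0.37
7 [-0.01 -0.   -0.02]
t24.73 tcp [ 0.6259 -0.0458  0.1643] F [-0.   0.9 -0.8] gap 0.0546 q6 -0.51
15 [-0.02 -0.02 -0.03]
t25.02 tcp [ 0.6259 -0.0458  0.1643] F [-0.7  0.2 -0.7] gap 0.0551 q6 -0.65
23 [-0.04 -0.02  0.01]
t25.32 tcp [ 0.6259 -0.0458  0.1643] F [-0.  -0.  -0.6] gap 0.0548 q6 -0.79
31 [ 0.02 -0.05  0.01]
```

```bash
python3 - <<'E'
from h import *
x,y=.6259,-.0458
for dz in(.002,.004,.006,.008,.011,.015,.020,.026):
    manip.movel([x,y,.1643+dz],max_speed=.05);s=st()
    if abs(s['force'][2])>8: print("stop");break
else:
    manip.movel([x,y,.30],max_speed=.15);st();wrist("w7")
E
```

```text
t25.57 tcp [ 0.6261 -0.0459  0.1665] F [ 0.3 -0.3 -1.4] gap 0.0547 q6 -0.79
t25.82 tcp [ 0.6261 -0.0458  0.1685] F [ 0.2 -0.4 -1.5] gap 0.0548 q6 -0.79
t26.07 tcp [ 0.626  -0.0458  0.1705] F [ 0.2  0.6 -0.9] gap 0.0546 q6 -0.79
t26.32 tcp [ 0.626  -0.0458  0.1725] F [ 0.6  0.1 -1. ] gap 0.0550 q6 -0.79
t26.57 tcp [ 0.6261 -0.0458  0.1756] F [-0.5 -0.2 -0.9] gap 0.0551 q6 -0.79
t26.82 tcp [ 0.6262 -0.0459  0.1797] F [ 0.2  0.2 -1.5] gap 0.0550 q6 -0.79
t27.07 tcp [ 0.6263 -0.0459  0.1848] F [ 0.4 -0.7 -0.5] gap 0.0547 q6 -0.79
t27.33 tcp [ 0.6263 -0.0459  0.1908] F [ 0.1  0.7 -1.2] gap 0.0551 q6 -0.79
t28.22 tcp [ 0.6251 -0.0456  0.2989] F [-0.6  0.3 -1.3] gap 0.0547 q6 -0.79
```

View pics/w7.png

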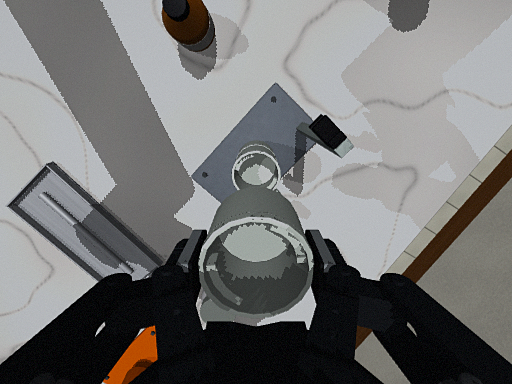

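```bash
python3 - <<'E'
from h import *
manip.movel([.47,.18,.30],R(31),.25);st()
p=wrist("w8")
for k in("pan","balance"):
    for x in viewer.pinpoint(p,k)[:2]: print(k,np.round(x['centre'],4),x['score'])
E
```

```text
t29.52 tcp [0.4707 0.1794 0.3   ] F [ 0.1  0.5 -1.1] gap 0.0550 q6 -0.40
pan [0.4368 0.2896 0.0651] 0.8
balance [ 0.415   0.2915 -0.0009] 0.76
```

View pics/w8.png

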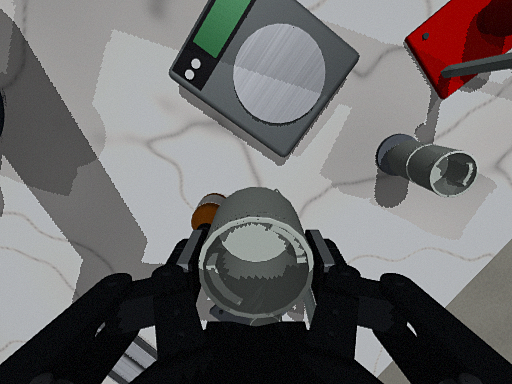

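```bash
python3 - <<'E'
from h import *
x,y=.438,.2915
manip.movel([x,y,.22],R(31),.2);st()
manip.movel([x,y,.118],max_speed=.12);s=st()
z=.118
while z>.104:
    z-=.001;manip.movel([x,y,z],max_speed=.03);s=st()
    if s['force'][2]>4: break
manip.wait(.15);s=st()
E
```

```text
t30.52 tcp [0.4387 0.2912 0.2204] F [ 0.3  0.  -1.3] gap 0.0548 q6 -0.17
t31.52 tcp [0.4387 0.2916 0.1187] F [1.3 0.1 0. ] gap 0.0551 q6 -0.17
t31.77 tcp [0.4383 0.2917 0.1176] F [-0.4 -0.3  0. ] gap 0.0547 q6 -0.17
t32.02 tcp [0.438  0.2915 0.1161] F [ 0.1  0.4 -0.9] gap 0.0548 q6 -0.17
t32.27 tcp [0.4379 0.2915 0.1149] F [-0.4 -0.6 -0.1] gap 0.0548 q6 -0.17
t32.52 tcp [0.4379 0.2915 0.1139] F [-0.4  0.4 -1.6] gap 0.0547 q6 -0.17
t32.77 tcp [0.4379 0.2915 0.1129] F [ 0.6  0.1 -0.6] gap 0.0552 q6 -0.17
t33.02 tcp [0.4379 0.2915 0.1119] F [-0.3  0.3 -0.7] gap 0.0551 q6 -0.17
t33.27 tcp [0.4379 0.2915 0.1109] F [ 1.   0.4 -1.5] gap 0.0551 q6 -0.17
t33.52 tcp [0.4379 0.2915 0.1099] F [-0.1 -0.5 -0.9] gap 0.0548 q6 -0.17
t33.77 tcp [0.4381 0.2916 0.1095] F [-0.9  0.1  3.8] gap 0.0549 q6 -0.17
t34.02 tcp [0.4382 0.2916 0.1094] F [-1.8 -1.1 11.9] gap 0.0551 q6 -0.17
t34.17 tcp [0.4382 0.2916 0.1094] F [-2.4 -1.8 11. ] gap 0.0552 q6 -0.17
```

Contact came at TCP z = 0.1095, as predicted. Next I back off the preload slightly and release.

```bash
python3 - <<'E'
from h import *
x,y=.438,.2915
manip.movel([x,y,.1088],max_speed=.03);st()
for g in(.057,.060,.066,.085): command_gripper(g);st()
manip.movel([x,y,.22],max_speed=.12);st()
manip.movel([.46,.20,.30],max_speed=.2);s=st()
p=wrist("w9");
for k in("pot","pan","pot_rim"):
    for q in viewer.pinpoint(p,k)[:1]: print(k,np.round(q['centre'],4),q['score'])
for n in("scene","top"):
    p=viewer.capture(n);cv2.imwrite(f"pics/{n}9.png",p["image"][:,:,::-1])
    for k in("pot","pan","bar","tray","reagent","jar","short_stack"):
        for q in viewer.pinpoint(p,k)[:1]: print(n,k,np.round(q['centre'],4),q['score'])
E
```

```text
t34.42 tcp [0.4383 0.2916 0.1094] F [-1.2  0.6  7.9] gap 0.0550 q6 -0.17
t34.64 tcp [0.4382 0.2916 0.1086] F [ 0.2 -0.5  0.2] gap 0.0568 q6 -0.17
t34.86 tcp [0.4378 0.2914 0.1085] F [0.  0.7 0.6] gap 0.0599 q6 -0.17
t35.09 tcp [0.4379 0.2915 0.1087] F [-0.4 -0.1  0.1] gap 0.0660 q6 -0.17
t35.42 tcp [0.438  0.2915 0.1088] F [0.1 0.8 0.1] gap 0.0853 q6 -0.17
t36.50 tcp [0.4374 0.2913 0.2193] F [-0.1  0.  -0.4] gap 0.0849 q6 -0.17
t37.27 tcp [0.4593 0.2001 0.2992] F [-0.6  0.9 -0.2] gap 0.0848 q6 -0.35
pot [0.437  0.2897 0.0646] 0.88
pan [ 0.4453 -0.3185  0.0106] 0.68
pot_rim [0.4433 0.2926 0.1386] 0.86
scene pot [0.441  0.2926 0.067 ] 0.81
scene pan [0.4395 0.2969 0.0639] 0.69
scene bar [ 0.4463 -0.3177  0.0086] 0.5
scene tray [ 0.443  -0.3199  0.003 ] 0.7
scene reagent [ 4.596e-01  5.890e-02 -1.000e-04] 0.91
scene jar [ 0.6959 -0.2869  0.0016] 0.65
scene short_stack [ 0.6692  0.296  -0.0039] 0.94
top pot [0.4355 0.2939 0.066 ] 0.51
top pan [0.4391 0.2896 0.063 ] 0.83
top bar [ 0.4447 -0.3183  0.0119] 0.45
top tray [ 0.411   0.289  -0.0005] 0.75
top reagent [ 0.4577  0.0633 -0.0016] 0.73
top jar [0.6435 0.0325 0.2152] 0.75
```

View pics/w9.png

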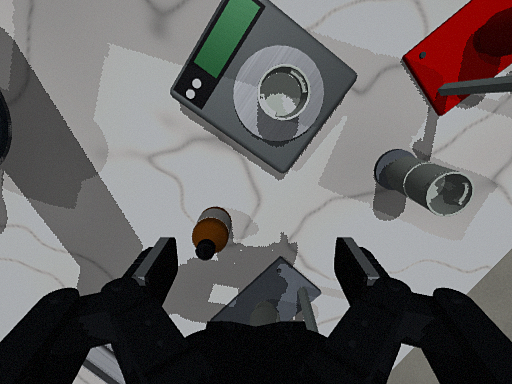

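View pics/scene9.png

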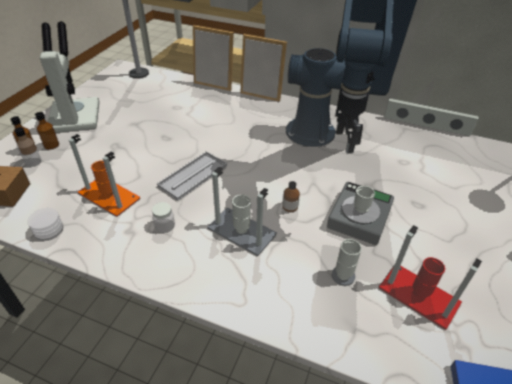

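The pot is upright in the middle of the pan (wrist picture, about 283,92). The bar is in the tray (scene picture, about 193,175), the bystanders have not moved and the arm is clear of everything.

```bash
python3 -c "
from h import *
close_job()"
```

```text
the job is handed in; nothing more can be done
```

The job is done and handed in at about 38 s of the 69 s allowed; no verdict is reported.

- **Bar:** I pulled it forward out of both clips, with up to about 8 N read between pull steps. I then let it go inside the tray from a few millimetres above the floor. The last pictures show it flat and lengthwise in the tray, about 3 mm from the tray's centre.
- **Pot:** I turned it 88° counter-clockwise after a lift of just under 1 mm, then lifted it out. The wrist force read no more than about 6 N throughout the grip, turn and lift. It touched the pan at the expected height while still held, with a press of about 12 N, and then I released it. The last pictures show it upright, within about 5 mm of the pan's centre.
- **Bystanders:** The bottle, jar and short stack were found within about 5 mm of where they started, which is roughly the error of the measurement.
- **Reports that disagreed:** Three network reports in the last check were wrong and I set them aside:
  - the "pan" in the wrist picture was placed at the tray;
  - the "tray" in the top picture was placed at the balance;
  - the "jar" in the top picture was placed at a clip.

  The other views and the pictures themselves were consistent.

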